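# Clear the dividing jig and hold its third stop

## Robot

A 6-joint arm with a two-finger parallel gripper is mounted at the origin on the work surface. World frame = base frame: x ahead of the robot, y to its left, z up, the work surface at z = 0. Lengths are in m, angles in rad, forces in N, time in s.
With the tool pointing down it reaches from about 0.25 to 0.775 m from the base axis. Payload 4 kg.
Tool frame: the origin (TCP) lies midway between the tips of the shut fingers; the grasp point (between the pads) lies 19 mm behind it; z points along the fingers, x is the direction in which the jaws open and shut, and the axes are right-handed (so a half turn about z gives the same grasp; the last joint's range is limited). The gripper opens to 85 mm and grips with 20 to 120 N. Pads are 22 mm wide; open, the fingers measure 114 mm over their backs; the gripper's body (76 mm by 85 mm) begins 54 mm behind the grasp point. The pads swing forward as they close: fully open they stand 13 mm farther back than shut.
Start: joints at [-1.367, 0.087, 1.371, -0, 1.684, -0.103], TCP at [0.166, -0.524, 0.231] pointing down, gripper open.
Joint ranges: [-3.1, 3.1], [-0.76, 2.03], [0.27, 2.55], [-1.08, 4.22], [0.17, 2.65], [-2.57, 2.57]. Speed limits (rad/s): [2.79, 2.79, 3.14, 3.14, 3.14, 3.14].

## Interface

Orientations are given as a rotation vector (axis times angle).
In Python, from plant import bot gives the robot as it stands.
- The arm moves only by the shell command python3 -m handwheel 'ROWS' [FORCE]. ROWS is JSON, a list of rows, each a list of 7 numbers: the shift along the tool's x, y, z in cm, then the turn, a rotation vector about the tool's x, y, z in rad, then the opening, from 0 (shut) to 1 (fully open). A call has 1 to 12 rows; each row is the pose to reach, as a shift and turn from the pose commanded when the call began, along the tool's axes at that moment; what a row does not reach only later rows make up. A row lasts 1/12 s, in which the tool goes at most 41.7 mm and 7.16 degrees, less where a joint would pass 70% of its speed; a pose out of reach is approached as far as the arm can. A call with a gripper value outside its range is refused whole. The fingers move at their own pace and stop on an object; FORCE is the grip in N (left out, the last holds). Time passes only in rows, so rows that repeat a pose let the fingers close. It gives the time, the measured TCP pose, the force and the opening at its end, in the units of the state.
- bot.state(): the state, without advancing time (a new reading comes with each control period).
- bot.camera(name): name is "scene" or "top" or "wrist"; returns a dict with "img" (400x640x3 uint8, blue, green, red), "camera_matrix" (3x3 intrinsics, pixels), "extrinsics" (4x4, takes a point from world to camera coordinates); the wrist camera has in their place "hand_eye" (4x4, takes a point from camera to tool coordinates, whose origin is the TCP and whose axes are the tool frame's). Camera axes: x right, y down, z forward; pixel columns grow to the right and rows downward; lengths in m; the calibration is good to about 2 mm. A picture is of the moment at which its call begins: read the wrist's pose just before it. There is no depth.
- bot.finish_job(): hands the job in, once; it reports no verdict.
The state is a dict: "time_s": time; "q": joint angles; "dq": joint speeds; "joint_torque": joint torques, N m; "tool_pos": TCP position; "tool_rot": TCP orientation; "contact_force": force on the tool from outside, world axes, zero at the start; "ft_torque": the same for the moment, N m; "grip_width": finger opening in m.
Only numpy, scipy, OpenCV 4.12 (cv2) and the standard library are available. Lean on these libraries where they do the work, as an engineer would, in place of code of your own. Each camera call takes 0.05 s, during which the arm holds its last target.

## Task

Sweep the three loose wood chips off the deck of the dividing jig onto the table with the scraper block held in the gripper, without touching them with the robot itself, then put the scraper down on the table. Next grip the black bar knob and turn it clockwise (seen from above), counting the clicks, to the third stop; do not go on past it, and leave the other things on the table where they are. The knob springs back if it is let go, so finish while still gripping it, holding it in the third stop.

Things in the scene. Friction and masses are not known exactly. Their poses are not given: they have to be found in the camera images.
- jig: Fixed dividing jig: plywood deck 160 mm (its x) by 420 mm (its y), top 20 mm above the table. Origin on the table, under the deck; the deck spans x -80 to +80 mm and y -230 to +190 mm in its frame. Its front edge (-x, the side of the robot) is free for sweeping. The chips lie within x -65 to +35 mm, y +35 to +150 mm. The knob's axis stands upright at x 0, y -110 mm, and an aluminium plunger housing, 46 mm above the table, at y -193 to -223 mm. Yaw varies within 20 degrees.
- knob (a joint): Knob angle in rad, 0 at rest, growing clockwise seen from above. Stops (clicks; rest not counted) at 0.393, 0.785, 1.178 (the third) and 1.571; travel ends at 1.75. A spring drives it back to 0 from any stop when let go. Turning torque: about 0.04 to 0.08 N m just before a stop, leaping to 0.17 to 0.22 on leaving it, then falling; about 0.13 halfway between stops.
- knob_grip (a point): Point on the knob's axis 73 mm above the table, the height to grip. The knob is an upright black bar, 50 mm long, 16 mm thick, 36 mm high (from 52 to 88 mm above the table), over a round log slice of 88 mm diameter (top at 48 mm) and a scalloped aluminium index plate of 120 mm diameter, which turn with it. The point's x axis is the bar's long axis, so it turns with the knob; at rest the bar lies along the jig's x axis.
- scraper: Loose scraper block of 130 to 220 g, standing on the table on its rubber edge: 144 mm long (its x), rubber 22 mm thick and 18 mm high, above it a wooden back 132 mm long, 28 mm thick (its y), up to 64 mm. Origin at the centre of its underside, z up. Grip it across its y, some 44 mm above its underside.
- scraper_mid (a point): Middle of the scraper block, 32 mm above its underside.
- chip_a_mid (a point): Centre of a loose wood chip, 26 x 18 x 12 mm, 12 g, lying flat on the jig's deck at the start (centre 26 mm above the table).
- chip_b_mid (a point): Centre of a loose wood chip, 26 x 18 x 12 mm, 12 g, lying flat on the jig's deck at the start (centre 26 mm above the table).
- chip_c_mid (a point): Centre of a loose wood chip, 26 x 18 x 12 mm, 12 g, lying flat on the jig's deck at the start (centre 26 mm above the table).
- glue_bottle: Bystander: white glue bottle, 42 mm diameter, 120 mm high, origin under its centre.
- tape_roll: Bystander: empty tape roll, 72 mm diameter, 22 mm high, origin under its centre.
- pin_dish: Bystander: white dish, 64 mm diameter, 24 mm high, origin under its centre.
- card_stack: Bystander: stack of cards, 85 x 55 x 12 mm, origin under its centre.
- brush: Bystander: brush 170 mm long, lying along its x.
Things that resemble listed ones, but are neither listed nor needed, are in the scene too. Leave any blue or red look-alike of the scraper alone.

How it is judged:
By the outcome, as a careful person would: the job done as asked, in the order asked, and still so for the second after the job is handed in, while the arm keeps its last pose, push and grip.
It also fails if it takes over 72 s, if anything falls off the work surface, if the arm or the gripper's body presses on something with over 40 N, if the wrist force passes 120 N, or if a joint passes its speed limit or range.

## Working session

There is one attempt and no reset: what is moved stays moved. The work goes in short steps, Python scripts to look and compute and a shell command to move; the robot and the scene stay as the last step left them, time stands still between calls to the robot, and variables do not carry over. Pictures are saved under pics/ and viewed, and the job is handed in when it is done.

```bash
mkdir -p pics; ls; python3 - <<'E'
from plant import bot
import cv2
print(bot.state())
for n in("scene","top","wrist"):
    c=bot.camera(n); cv2.imwrite(f"pics/{n}0.png",c["img"])
    print(n,c["camera_matrix"],c.get("extrinsics"),c.get("hand_eye"))
E
```

```text
pics
{'time_s': 0.0, 'q': array([-1.36710408e+00,  8.79907140e-02,  1.37228569e+00,  1.58899619e-05,
        1.68361678e+00, -1.03082847e-01]), 'dq': array([ 0.00024152,  0.0001749 , -0.00032038, -0.00045967,  0.00102357,
        0.00158918]), 'joint_torque': array([-2.05197707e-04, -3.51864052e+01, -3.13274574e+01, -7.74012142e-05,
        1.07197111e-02, -5.72923575e-07]), 'tool_pos': array([ 0.16599809, -0.52381705,  0.23010368]), 'tool_rot': array([-2.53351324,  1.85503173,  0.00266254]), 'contact_force': array([ 0.11401868, -0.01755828, -0.26698611]), 'ft_torque': array([-0.0391189 ,  0.00963121, -0.0610679 ]), 'grip_width': 0.08529420829284659}
scene [[362.42793967   0.         316.65839799]
 [  0.         362.42793967 199.48710916]
 [  0.           0.           1.        ]] [[-0.48155523  0.87639823 -0.00554049  0.19146728]
 [ 0.75817432  0.41340684 -0.50424844 -0.34162609]
 [-0.43963196 -0.24702413 -0.86354086  1.29163015]
 [ 0.          0.          0.          1.        ]] None
top [[428.44577237   0.         318.09167676]
 [  0.         428.44577237 199.00023229]
 [  0.           0.           1.        ]] [[ 0.01892391 -0.99981839  0.00225261  0.03392009]
 [-0.97703899 -0.01897088 -0.21221432  0.50968715]
 [ 0.21221852  0.00181504 -0.97722055  1.4517065 ]
 [ 0.          0.          0.          1.        ]] None
wrist [[347.5512955    0.         316.89541553]
 [  0.         347.5512955  206.22562726]
 [  0.           0.           1.        ]] None [[ 9.99999801e-01  4.84983426e-04 -4.03784531e-04 -2.77906835e-04]
 [-3.36123090e-04  9.50855271e-01  3.09635497e-01 -7.95554653e-02]
 [ 5.34108734e-04 -3.09635300e-01  9.50855244e-01 -1.41818847e-01]
 [ 0.00000000e+00  0.00000000e+00  0.00000000e+00  1.00000000e+00]]
```

View pics/top0.png

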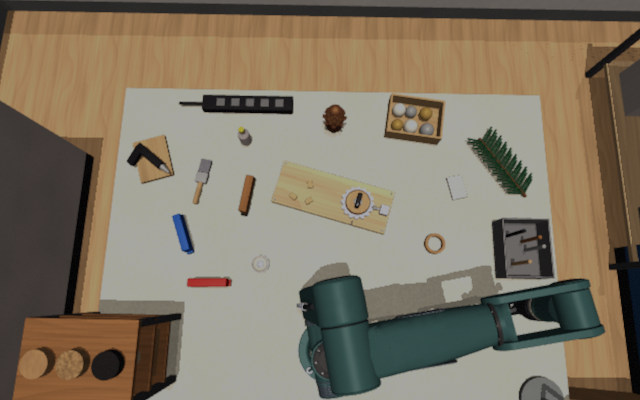

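View pics/scene0.png

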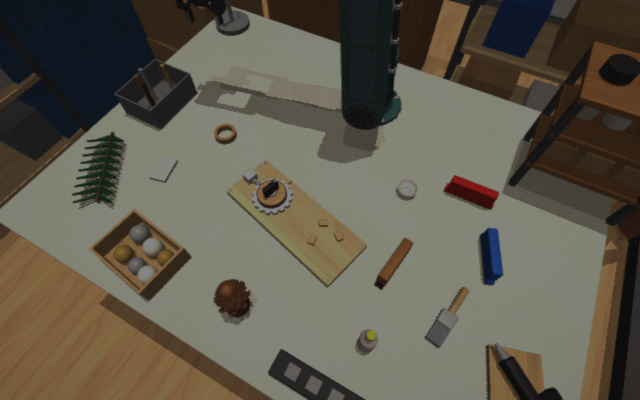

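View pics/wrist0.png

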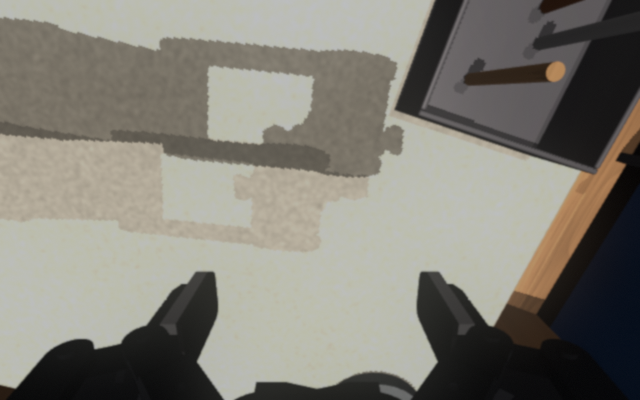

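The top view shows the jig at about (333,197), its knob at (358,202) and the chips near (310,184), (293,196) and (308,201). The brown scraper stands at (246,195); the blue and red look-alikes are at (182,234) and (208,282). I'll zoom in to measure them.

```bash
cat > h.py <<'E'
import numpy as np, cv2
from scipy.spatial.transform import Rotation as R
from plant import bot
def ray(c,uv,z,pose=None):
    K=np.array(c["camera_matrix"])
    d=np.linalg.inv(K)@np.array([uv[0],uv[1],1.])
    if "extrinsics" in c and c["extrinsics"] is not None:
        E=np.array(c["extrinsics"]); Rw=E[:3,:3].T; o=-Rw@E[:3,3]; d=Rw@d
    else:
        p,rv=pose; H=np.array(c["hand_eye"]); T=R.from_rotvec(rv).as_matrix()
        o=T@H[:3,3]+p; d=T@(H[:3,:3]@d)
    return o+d*(z-o[2])/d[2]
def proj(c,P,pose=None):
    K=np.array(c["camera_matrix"]);P=np.array(P,float)
    if c.get("extrinsics") is not None:
        E=np.array(c["extrinsics"]);q=E[:3,:3]@P+E[:3,3]
    else:
        p,rv=pose;H=np.array(c["hand_eye"]);T=R.from_rotvec(rv).as_matrix()
        q=H[:3,:3].T@(T.T@(P-p)-H[:3,3])
    q=K@q;return q[:2]/q[2]
def totool(dw,rv): return R.from_rotvec(rv).as_matrix().T@np.array(dw)
E
python3 - <<'E'
import cv2
a=cv2.imread("pics/top0.png")[150:250,230:400]
cv2.imwrite("pics/topz.png",cv2.resize(a,None,fx=4.7,fy=4.7,interpolation=cv2.INTER_CUBIC))
a=cv2.imread("pics/scene0.png")[155:295,220:420]
cv2.imwrite("pics/scz.png",cv2.resize(a,None,fx=4,fy=4,interpolation=cv2.INTER_CUBIC))
E
```

```text
(no output)
```

View pics/topz.png

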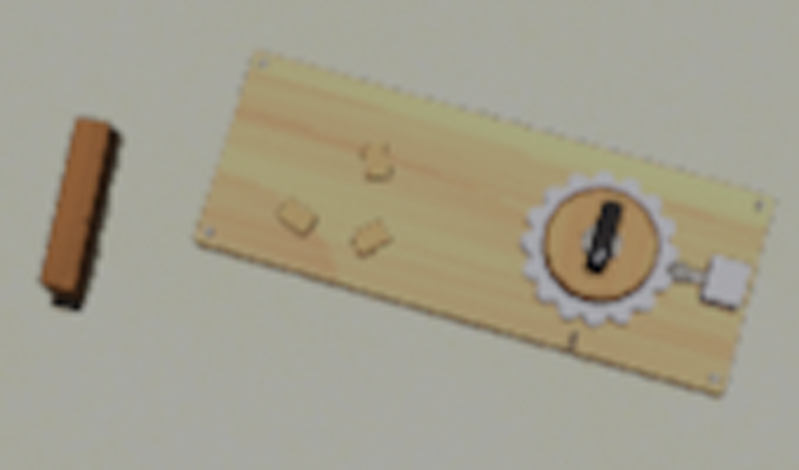

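View pics/scz.png

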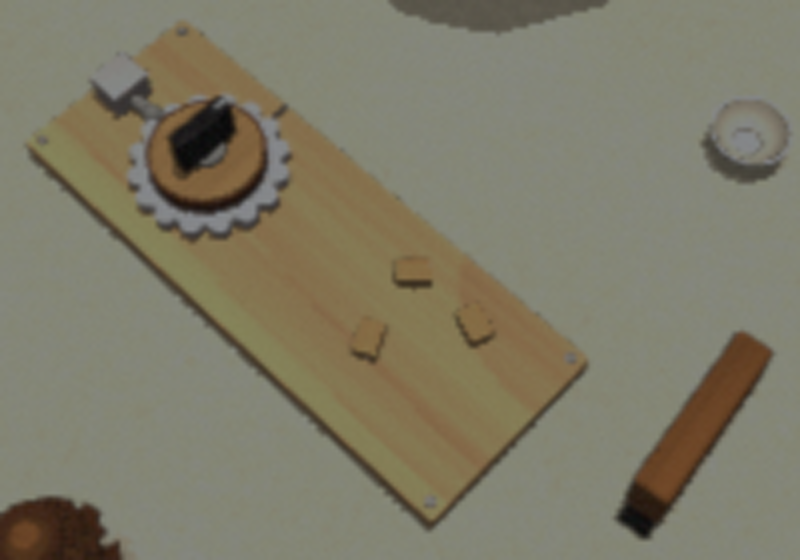

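```bash
python3 - <<'E'
from h import *
c=bot.camera("top");s=bot.camera("scene")
f=lambda p,z:ray(c,((p[0]+.5)/4.7-.5+230,(p[1]+.5)/4.7-.5+150),z)
g=lambda p,z:ray(s,((p[0]+.5)/4-.5+220,(p[1]+.5)/4-.5+155),z)
def rep(n,A):
    A=np.array(A);print(n,A.round(3).tolist(),"edges",np.linalg.norm(A-np.roll(A,-1,0),axis=1).round(3),"mean",A.mean(0).round(4))
rep("deck",[f(p,.02) for p in[(258,50),(775,200),(722,396),(195,240)]])
rep("deckS",[g(p,.02) for p in[(428,520),(30,146),(182,22),(588,362)]])
rep("scr",[f(p,.064) for p in[(78,117),(112,128),(74,293),(40,282)]])
rep("scrS",[g(p,.064) for p in[(741,332),(773,352),(664,516),(635,485)]])
for n,p,q in[("far",(377,163),(369,338)),("left",(297,217),(476,324)),("near",(371,238),(412,270))]: print(n,f(p,.032)[:2].round(4),g(p and q,.032)[:2].round(4))
rep("knob",[f(p,.088) for p in[(609,203),(596,268)]])
rep("knobS",[g(p,.088) for p in[(225,100),(178,148)]])
print("log",f((601,243),.048))
E
```

```text
deck [[0.66, 0.17, 0.02], [0.547, -0.232, 0.02], [0.395, -0.189, 0.02], [0.507, 0.213, 0.02]] edges [0.417 0.158 0.417 0.158] mean [ 0.5271 -0.0096  0.02  ]
deckS [[0.661, 0.174, 0.02], [0.552, -0.222, 0.02], [0.4, -0.184, 0.02], [0.51, 0.219, 0.02]] edges [0.41  0.156 0.417 0.157] mean [ 0.5306 -0.0032  0.02  ]
scr [[0.591, 0.3, 0.064], [0.583, 0.274, 0.064], [0.456, 0.295, 0.064], [0.464, 0.321, 0.064]] edges [0.027 0.128 0.027 0.129] mean [0.5233 0.2972 0.064 ]
scrS [[0.462, 0.302, 0.064], [0.465, 0.326, 0.064], [0.601, 0.307, 0.064], [0.591, 0.283, 0.064]] edges [0.024 0.137 0.026 0.131] mean [0.5295 0.3042 0.064 ]
far [0.5674 0.0745] [0.5712 0.0806]
left [0.5239 0.1344] [0.5267 0.1401]
near [0.5087 0.0777] [0.5112 0.0818]
knob [[0.526, -0.098, 0.088], [0.478, -0.088, 0.088]] edges [0.05 0.05] mean [ 0.5019 -0.0928  0.088 ]
knobS [[0.481, -0.085, 0.088], [0.531, -0.092, 0.088]] edges [0.05 0.05] mean [ 0.5061 -0.0888  0.088 ]
log [ 0.504756 -0.095412  0.048   ]
```

```bash
cat >> h.py <<'E'
def rel(P,yawx=None):
    """shift cm in tool axes + turn rotvec for tool-down pose at P with tool x at yaw (deg), nearest half-turn options"""
    s=bot.state();T=R.from_rotvec(s["tool_rot"]).as_matrix();p=s["tool_pos"]
    cur=np.degrees(np.arctan2(T[1,0],T[0,0]))
    print("t",round(s["time_s"],2),"pos",p.round(4),"tilt z",T[:,2].round(4),"xyaw",round(cur,2),"q",s["q"].round(3),"F",s["contact_force"].round(1),"w",round(s["grip_width"],4))
    print("shift cm",(T.T@(np.array(P)-p)*100).round(2))
    if yawx is not None:
        for k in(0,180):
            a=np.radians(yawx+k);x=np.array([np.cos(a),np.sin(a),0]);z=np.array([0,0,-1.])
            D=np.c_[x,np.cross(z,x),z]
            print("turn",R.from_matrix(T.T@D).as_rotvec().round(3))
E
python3 -c "
from h import *
rel([.526,.3007,.20],81.5)"
```

```text
t 0.25 pos [ 0.166  -0.5241  0.2307] tilt z [-2.e-04  1.e-03 -1.e+00] xyaw -72.42 q [-1.367  0.088  1.371  0.     1.684 -0.103] F [-0.1 -1.1 -0.8] w 0.0854
shift cm [-67.75 -59.23   3.15]
turn [-1.000e-03  0.000e+00 -2.686e+00]
turn [0.    0.001 0.455]
```

```bash
python3 -m handwheel '[[-34,-29.6,0,0,0,-1.34,1],[-34,-29.6,0,0,0,-1.34,1],[-34,-29.6,0,0,0,-1.34,1],[-34,-29.6,0,0,0,-1.34,1],[-34,-29.6,0,0,0,-1.34,1],[-34,-29.6,0,0,0,-1.34,1],[-34,-29.6,0,0,0,-1.34,1],[-34,-29.6,0,0,0,-1.34,1],[-34,-29.6,0,0,0,-1.34,1],[-34,-29.6,0,0,0,-1.34,1],[-34,-29.6,0,0,0,-1.34,1],[-34,-29.6,0,0,0,-1.34,1]]'; python3 -c "
from h import *
rel([.526,.3007,.20],81.5)"
```

```text
time_s: 1.25
tool_pos: [0.3471, -0.1055, 0.2315]
tool_rot: [-3.136, -0.139, -0.003]
contact_force: [0.1, -0.0, 0.3]
grip_width: 0.0853
t 1.25 pos [ 0.3471 -0.1055  0.2315] tilt z [ 0.002   0.0027 -1.    ] xyaw 5.08 q [-0.455 -0.344  1.753  0.003  1.732 -0.543] F [ 0.1 -0.   0.3] w 0.0853
shift cm [ 21.41 -38.86   3.3 ]
turn [-1.000e-03 -4.000e-03 -1.334e+00]
turn [-4.000e-03  1.000e-03  1.808e+00]
```

```bash
python3 -m handwheel '[[21.4,-38.9,2,0,0,-1.334,1],[21.4,-38.9,2,0,0,-1.334,1],[21.4,-38.9,2,0,0,-1.334,1],[21.4,-38.9,2,0,0,-1.334,1],[21.4,-38.9,2,0,0,-1.334,1],[21.4,-38.9,2,0,0,-1.334,1],[21.4,-38.9,2,0,0,-1.334,1],[21.4,-38.9,2,0,0,-1.334,1],[21.4,-38.9,2,0,0,-1.334,1],[21.4,-38.9,2,0,0,-1.334,1],[21.4,-38.9,2,0,0,-1.334,1],[21.4,-38.9,2,0,0,-1.334,1]]'; python3 -c "
from h import *
rel([.526,.3007,.20],81.5)
c=bot.camera('wrist');cv2.imwrite('pics/w1.png',c['img'])
s=bot.state();pose=(s['tool_pos'],s['tool_rot'])
for P in [(.526,.3007,.064)]: print(proj(c,P,pose))"
```

```text
time_s: 2.25
tool_pos: [0.5306, 0.2971, 0.2087]
tool_rot: [-2.385, -2.041, 0.002]
contact_force: [-0.8, -0.5, 0.6]
grip_width: 0.0854
t 2.25 pos [0.5306 0.2971 0.2087] tilt z [-2.2e-03  7.0e-04 -1.0e+00] xyaw 81.11 q [ 0.416  0.223  1.261  0.002  1.659 -0.999] F [-0.8 -0.5  0.6] w 0.0854
shift cm [ 0.29 -0.51  0.87]
turn [-0.002 -0.    -0.007]
turn [-1.000e-03  4.000e-03  3.135e+00]
[323.00576376 185.54356777]
```

View pics/w1.png

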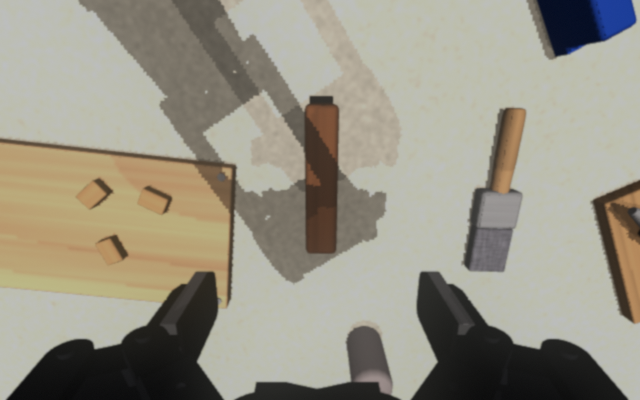

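```bash
python3 - <<'E'
from h import *
s=bot.state();pose=(s['tool_pos'],s['tool_rot']);c=bot.camera('wrist')
A=np.array([ray(c,p,.064,pose) for p in[(305.5,104.5),(338,104.5),(336,253),(307,253)]])
print(A.round(4),np.linalg.norm(A-np.roll(A,-1,0),axis=1).round(4),A.mean(0).round(4))
d=(A[0]+A[1]-A[2]-A[3]);print(np.degrees(np.arctan2(d[1],d[0])))
D=np.array([ray(c,p,.02,pose) for p in[(234.5,165.5),(229,306)]]);print(D.round(4),np.linalg.norm(D[0]-D[1]))
for p in[(97,190),(155,197),(111,245)]:print(ray(c,p,.032,pose).round(4))
d=D[0]-ray(c,(0,141),.02,pose);print("jig y dir",np.degrees(np.arctan2(d[1],d[0]))-90)
rel([.526,.3007,.025])
E
```

```text
[[0.4582 0.2971 0.064 ]
 [0.4623 0.3226 0.064 ]
 [0.5903 0.3027 0.064 ]
 [0.5862 0.2767 0.064 ]] [0.0258 0.1295 0.0263 0.1296] [0.5243 0.2998 0.064 ]
171.03791383277073
[[0.5042 0.2183 0.02  ]
 [0.6567 0.176  0.02  ]] 0.15826515208319591
[0.5046 0.0868 0.032 ]
[0.52   0.1393 0.032 ]
[0.5615 0.0806 0.032 ]
jig y dir -15.182504322906368
t 2.35 pos [0.5296 0.2931 0.21  ] tilt z [-0.002  -0.0018 -1.    ] xyaw 80.75 q [ 4.120e-01  2.170e-01  1.265e+00 -1.000e-03  1.662e+00 -9.970e-01] F [-0.  -1.1  0.4] w 0.0852
shift cm [ 0.73 -0.45 18.5 ]
```

```bash
python3 - <<'E'
from h import *
for i in range(3):
    s=bot.state();pose=(s['tool_pos'],s['tool_rot']);c=bot.camera('wrist')
    print(s["time_s"],pose[0].round(4),pose[1].round(3),abs(s["dq"]).max().round(3))
cv2.imwrite('pics/w2.png',c['img'])
g=c['img'].astype(int);m=((g[:,:,2]-g[:,:,0]>35)&(np.arange(640)[None]>270)&(np.arange(640)[None]<380)&(np.arange(400)[:,None]<270)).astype(np.uint8)
m=cv2.morphologyEx(m,cv2.MORPH_OPEN,np.ones((5,5)))
n,l,st,ce=cv2.connectedComponentsWithStats(m);print(st,ce)
E
```

```text
2.35 [0.5296 0.2931 0.21  ] [ 2.393  2.035 -0.004] 0.045
2.4 [0.5295 0.2924 0.2107] [ 2.394  2.034 -0.003] 0.031
2.45 [0.5295 0.292  0.2112] [ 2.395e+00  2.033e+00 -1.000e-03] 0.019
[[     0      0    640    400 253541]
 [   312    105     32     59   1293]
 [   312    172     10     13    104]
 [   314    205     26     46   1062]] [[319.41326255 199.75874908]
 [330.34570766 127.35034803]
 [315.94230769 178.42307692]
 [327.35122411 227.63370998]]
```

View pics/w2.png

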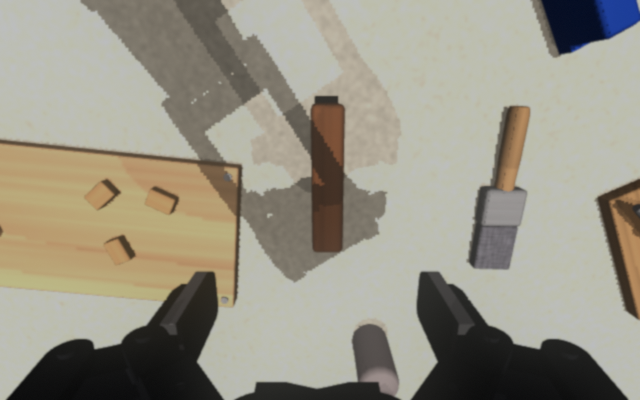

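```bash
python3 - <<'E'
from h import *
s=bot.state();pose=(s['tool_pos'],s['tool_rot']);c=bot.camera('wrist')
A=np.array([ray(c,p,.064,pose) for p in[(311.5,104),(345,104),(342,251.5),(313,251.5)]])
print(np.linalg.norm(A-np.roll(A,-1,0),axis=1).round(4),A.mean(0).round(4))
d=(A[0]+A[1]-A[2]-A[3]);print(np.degrees(np.arctan2(d[1],d[0])))
D=np.array([ray(c,p,.02,pose) for p in[(241.5,164.5),(236,306)]]);print(D.round(4),np.linalg.norm(D[0]-D[1]))
for p in[(103,189),(163,197),(118,245)]:print(ray(c,p,.032,pose).round(4))
d=D[0]-ray(c,(0,140.5),.02,pose);print("jig y dir",np.degrees(np.arctan2(d[1],d[0]))-90)
rel([A.mean(0)[0],A.mean(0)[1],.025],81.2)
E
```

```text
[0.0268 0.1296 0.0265 0.1296] [0.5248 0.3025 0.064 ]
170.94530493726552
[[0.5045 0.2221 0.02  ]
 [0.6592 0.1796 0.02  ]] 0.16049962218524963
[0.5042 0.0888 0.032 ]
[0.5212 0.1431 0.032 ]
[0.5626 0.0832 0.032 ]
jig y dir -15.122393074141314
t 2.55 pos [0.5295 0.2918 0.2119] tilt z [ 7.e-04 -2.e-04 -1.e+00] xyaw 80.64 q [ 0.41   0.213  1.267 -0.     1.661 -0.997] F [-0.2 -0.4 -0. ] w 0.0855
shift cm [ 0.98 -0.64 18.69]
turn [ 0.001  0.    -0.01 ]
turn [ 0.000e+00 -1.000e-03  3.132e+00]
```

```bash
python3 -m handwheel '[[1,-0.6,4,0,0,-0.01,1],[1,-0.6,8,0,0,-0.01,1],[1,-0.6,12,0,0,-0.01,1],[1,-0.6,15,0,0,-0.01,1],[1,-0.6,17,0,0,-0.01,1],[1,-0.6,18.3,0,0,-0.01,1],[1,-0.6,18.7,0,0,-0.01,1],[1,-0.6,18.7,0,0,-0.01,1],[1,-0.6,18.7,0,0,-0.01,1]]'; python3 -c "
from h import *
rel([.5248,.3025,.025],81)
c=bot.camera('wrist');cv2.imwrite('pics/w3.png',c['img'])"
```

```text
time_s: 3.3
tool_pos: [0.5264, 0.3043, 0.0263]
tool_rot: [2.382, 2.046, 0.005]
contact_force: [-0.3, -0.7, 0.3]
grip_width: 0.0852
t 3.3 pos [0.5264 0.3043 0.0263] tilt z [ 0.0031  0.0013 -1.    ] xyaw 81.32 q [ 0.431  0.334  1.497 -0.     1.308 -0.988] F [-0.3 -0.7  0.3] w 0.0852
shift cm [-0.2  -0.13  0.13]
turn [ 0.003 -0.002  0.006]
turn [ 3.000e-03  4.000e-03 -3.136e+00]
```

View pics/w3.png

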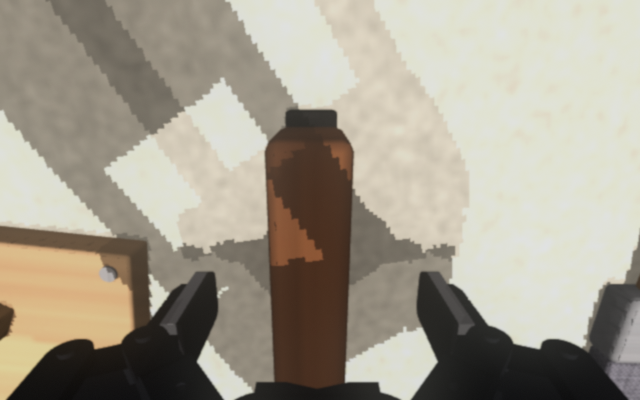

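The scraper sits between the pads, centred at about column 310 against 316 for the jaws. I'll close now.

```bash
python3 -m handwheel '[[-0.15,0,0,0,0,0,0],[-0.15,0,0,0,0,0,0],[-0.15,0,0,0,0,0,0],[-0.15,0,0,0,0,0,0],[-0.15,0,0,0,0,0,0],[-0.15,0,0,0,0,0,0]]' 60; python3 -c "
from h import *
rel([.5248,.3025,.025],81)"
```

```text
time_s: 3.85
tool_pos: [0.5251, 0.3027, 0.0247]
tool_rot: [2.382, 2.048, 0.001]
contact_force: [-0.8, 0.6, 1.4]
grip_width: 0.0273
t 3.85 pos [0.5251 0.3027 0.0247] tilt z [ 6.e-04  1.e-04 -1.e+00] xyaw 81.36 q [ 0.43   0.333  1.501 -0.     1.307 -0.99 ] F [-0.8  0.6  1.4] w 0.0273
shift cm [-0.03 -0.03 -0.03]
turn [ 0.001 -0.     0.006]
turn [ 0.000e+00  1.000e-03 -3.135e+00]
```

```bash
python3 -m handwheel '[[0,0,-3,0,0,0,0],[0,0,-7,0,0,0,0],[0,0,-11,0,0,0,0],[0,0,-14.5,0,0,0,0],[-2,1.1,-15,0,0,0.12,0],[-5,3,-15,0,0,0.24,0],[-8.5,5,-15,0,0,0.36,0],[-12,7,-15,0,0,0.48,0],[-15.5,9,-15,0,0,0.6,0],[-18,10.5,-15,0,0,0.72,0],[-19.8,11.4,-15,0,0,0.84,0],[-19.8,11.4,-15,0,0,0.96,0]]'; python3 -c "
from h import *
rel([.608,.09,.0465],-15.3)"
```

```text
time_s: 4.85
tool_pos: [0.6087, 0.0849, 0.1729]
tool_rot: [3.061, 0.698, -0.003]
contact_force: [0.2, 1.1, -2.9]
grip_width: 0.0272
t 4.85 pos [0.6087 0.0849 0.1729] tilt z [-0.0016 -0.0028 -1.    ] xyaw 25.69 q [ 0.048  0.249  1.3   -0.003  1.594 -0.401] F [ 0.2  1.1 -2.9] w 0.0272
shift cm [ 0.19 -0.51 12.63]
turn [0.003 0.002 0.715]
turn [-2.000e-03  3.000e-03 -2.426e+00]
```

```bash
python3 -m handwheel '[[0,0,0,0,0,0.12,0],[0,0,0,0,0,0.24,0],[0,0,0,0,0,0.36,0],[0,0,0,0,0,0.48,0],[0,0,0,0,0,0.6,0],[0,0,0,0,0,0.73,0],[0,0,0,0,0,0.73,0],[0,0,0,0,0,0.73,0],[0,0,0,0,0,0.73,0]]'; python3 -c "
from h import *
rel([.608,.09,.0465],-15.3)
for n in ('wrist','scene'):
  c=bot.camera(n);cv2.imwrite('pics/'+n[0]+'4.png',c['img'])"
```

```text
time_s: 5.6
tool_pos: [0.6076, 0.0898, 0.1737]
tool_rot: [3.113, -0.419, -0.002]
contact_force: [1.4, 0.6, -1.9]
grip_width: 0.0273
t 5.6 pos [0.6076 0.0898 0.1737] tilt z [-1.1e-03 -1.0e-04 -1.0e+00] xyaw -15.32 q [ 0.054  0.248  1.301 -0.     1.594  0.322] F [ 1.4  0.6 -1.9] w 0.0273
shift cm [ 0.04 -0.03 12.72]
turn [ 0.     0.001 -0.   ]
turn [ 2.000e-03 -1.000e-03  3.141e+00]
```

View pics/w4.png

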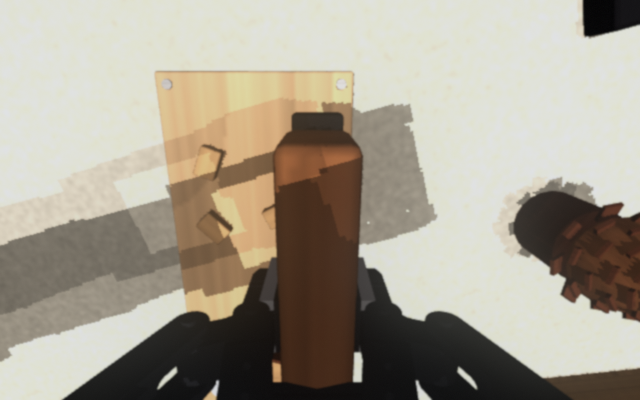

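View pics/s4.png

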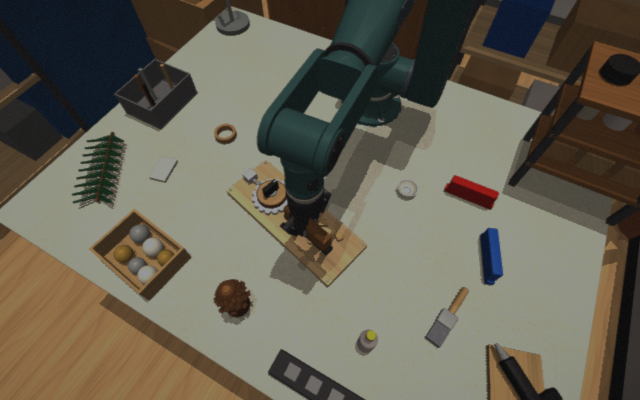

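```bash
python3 - <<'E'
from h import *
s=bot.state();pose=(s['tool_pos'],s['tool_rot']);c=bot.camera('wrist')
D=np.array([ray(c,p,.02,pose) for p in[(155,71),(353.5,71)]]);d=D[1]-D[0]
print(D.round(4),np.linalg.norm(d),np.degrees(np.arctan2(d[1],d[0])))
ex=d/np.linalg.norm(d);ey=np.array([-ex[1],ex[0],0]);O=D.mean(0)-.19*ey;print("O",O)
for p in[(209,160),(212,224),(268,213)]:
    q=ray(c,p,.032,pose)-O;print("chip",(q@ex).round(4),(q@ey).round(4))
q=pose[0]-O;print("tcp jig",q@ex,q@ey)
rel([.608,.09,.0465],-15.3)
E
```

```text
[[0.5091 0.2169 0.02  ]
 [0.6612 0.1752 0.02  ]] 0.15770124920546874 -15.35534795813151
O [0.53484147 0.01283784 0.02      ]
chip -0.039 0.1209
chip -0.0418 0.0646
chip 0.0075 0.0748
tcp jig 0.04992052803626869 0.0935257432536651
t 5.75 pos [0.6078 0.0898 0.1741] tilt z [-2.e-04 -1.e-04 -1.e+00] xyaw -15.4 q [ 0.054  0.247  1.3   -0.     1.594  0.323] F [-0.5  0.1 -1.8] w 0.0277
shift cm [ 0.02 -0.03 12.76]
turn [ 0.     0.    -0.002]
turn [ 0.   -0.    3.14]
```

```bash
python3 -m handwheel '[[1,0,3,0,0,0,0],[1,0,6.5,0,0,0,0],[1,0,9.5,0,0,0,0],[1,0,11.5,0,0,0,0],[1,0,12.4,0,0,0,0],[1,0,12.8,0,0,0,0],[1,0,12.8,0,0,0,0],[1,0,12.8,0,0,0,0]]'; python3 -c "
from h import *
rel([.608,.09,.0465],-15.3)
for n in ('wrist',):
  c=bot.camera(n);cv2.imwrite('pics/'+n[0]+'5.png',c['img'])
rel([.608,.09,.0465],-15.3)"
```

```text
time_s: 6.42
tool_pos: [0.6187, 0.0872, 0.0481]
tool_rot: [-3.113, 0.422, -0.005]
contact_force: [0.4, 0.6, -2.6]
grip_width: 0.0271
t 6.42 pos [0.6187 0.0872 0.0481] tilt z [ 3.1e-03  1.0e-04 -1.0e+00] xyaw -15.46 q [ 0.049  0.348  1.431 -0.     1.359  0.319] F [ 0.4  0.6 -2.6] w 0.0271
shift cm [-1.11  0.01  0.15]
turn [-0.001 -0.003 -0.003]
turn [-5.000e-03  1.000e-03  3.139e+00]
t 6.47 pos [0.6189 0.0872 0.0484] tilt z [ 3.8e-03  1.0e-04 -1.0e+00] xyaw -15.46 q [ 0.049  0.348  1.431 -0.     1.359  0.319] F [ 0.2 -0.6 -1.9] w 0.0276
shift cm [-1.13  0.02  0.19]
turn [-0.001 -0.004 -0.003]
turn [-6.000e-03  2.000e-03  3.139e+00]
```

View pics/w5.png

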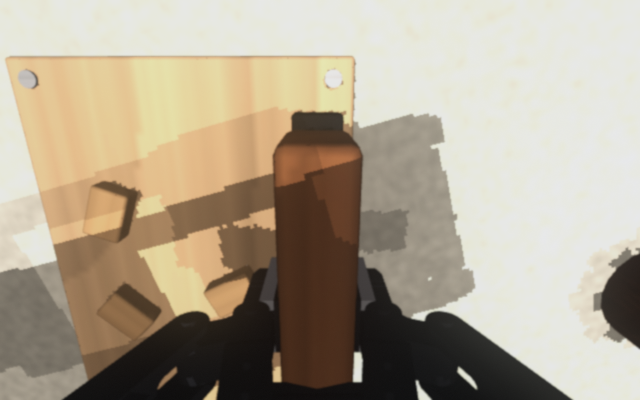

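```bash
python3 -m handwheel '[[0,0,0.1,0,0,0,0],[-1,0,0.1,0,0,0,0],[-2.4,0,0.1,0,0,0,0],[-3.9,0,0.1,0,0,0,0],[-5.4,0,0.1,0,0,0,0],[-6.9,0,0.1,0,0,0,0],[-8.4,0,0.1,0,0,0,0],[-9.9,0,0.1,0,0,0,0],[-11.4,0,0.1,0,0,0,0],[-12.9,0,0.1,0,0,0,0],[-14.4,0,0.1,0,0,0,0],[-15.9,0,0.1,0,0,0,0]]'; python3 -c "
from h import *
rel([.608,.09,.0465],-15.3)
for n in ('wrist','scene'):
  c=bot.camera(n);cv2.imwrite('pics/'+n[0]+'6.png',c['img'])"
```

```text
time_s: 7.47
tool_pos: [0.4658, 0.1295, 0.0475]
tool_rot: [-3.113, 0.421, -0.012]
contact_force: [9.3, -2.7, 14.2]
grip_width: 0.0273
t 7.47 pos [0.4658 0.1295 0.0475] tilt z [ 7.7e-03 -8.0e-04 -1.0e+00] xyaw -15.42 q [ 0.155  0.049  1.788 -0.002  1.297  0.425] F [ 9.3 -2.7 14.2] w 0.0273
shift cm [14.76  0.02  0.21]
turn [-0.001 -0.008 -0.002]
turn [-1.20e-02  2.00e-03  3.14e+00]
```

View pics/w6.png

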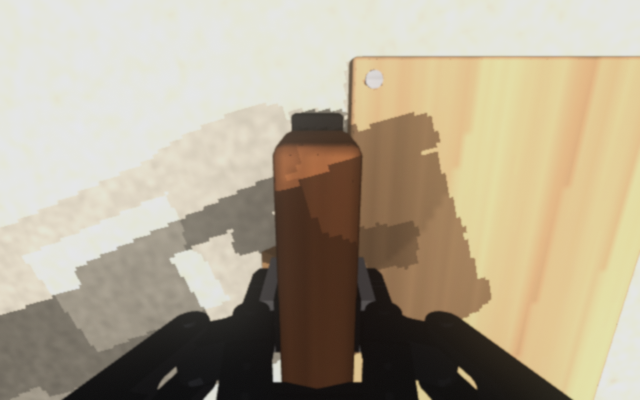

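```bash
python3 - <<'E'
import cv2
a=cv2.imread("pics/s6.png")[120:300,220:460]
cv2.imwrite("pics/s6z.png",cv2.resize(a,None,fx=3.3,fy=3.3,interpolation=cv2.INTER_CUBIC))
E
```

```text
(no output)
```

View pics/s6z.png

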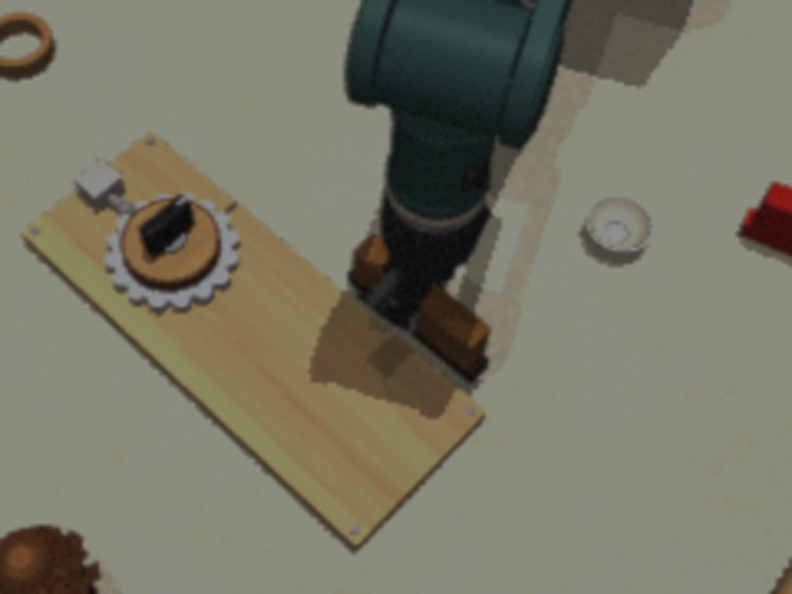

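```bash
python3 -m handwheel '[[-1,0,-0.1,0,0,0,0],[-2,0,-0.1,0,0,0,0],[-3,0,-0.2,0,0,0,0],[-4,0,-0.2,0,0,0,0],[-5,0,-0.2,0,0,0,0],[-5,0,-3,0,0,0,0],[-5,0,-7,0,0,0,0],[-5,0,-11,0,0,0,0],[-5,0,-13,0,0,0,0],[-5,0,-13,0,0,0,0],[-5,0,-13,0,0,0,0]]'; python3 -c "
from h import *
rel([.608,.09,.0465],-15.3)
for n in ('wrist','top'):
  c=bot.camera(n);cv2.imwrite('pics/'+n[0]+'7.png',c['img'])"
```

```text
time_s: 8.48
tool_pos: [0.416, 0.1431, 0.1758]
tool_rot: [-3.112, 0.423, -0.003]
contact_force: [1.0, 0.7, -2.7]
grip_width: 0.0272
t 8.48 pos [0.416  0.1431 0.1758] tilt z [ 1.8e-03  6.0e-04 -1.0e+00] xyaw -15.46 q [ 0.202 -0.145  1.707  0.     1.578  0.472] F [ 1.   0.7 -2.7] w 0.0272
shift cm [1.990e+01 1.000e-02 1.296e+01]
turn [-0.001 -0.002 -0.003]
turn [-2.000e-03  2.000e-03  3.139e+00]
```

View pics/w7.png

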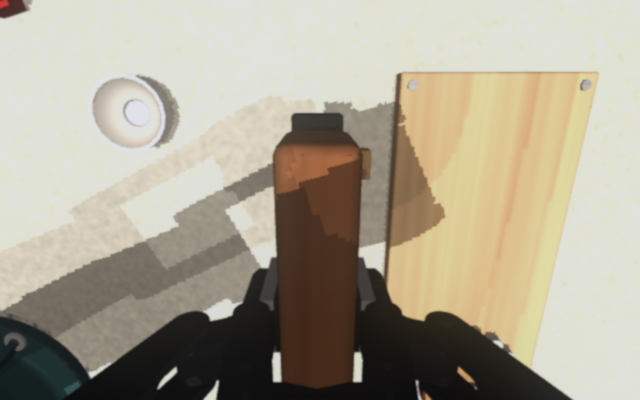

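View pics/t7.png

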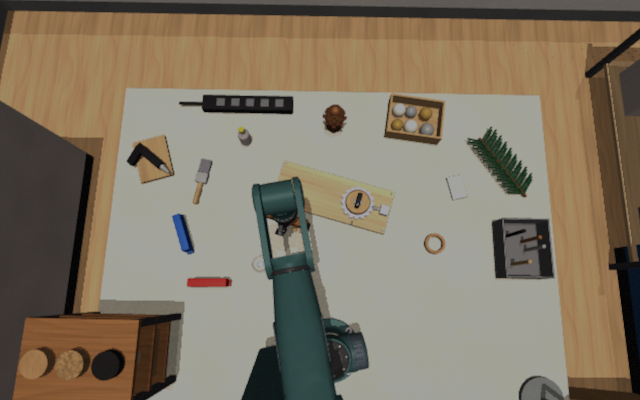

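The deck looks clear in the wrist view, and one chip lies on the table at (366,163) in front of it. I'll carry the scraper back to its old, free place.

```bash
python3 -m handwheel '[[0.5,-1.5,0,0,0,-0.12,0],[1,-3,0,0,0,-0.24,0],[1.5,-4.5,0,0,0,-0.36,0],[2.1,-6,0,0,0,-0.48,0],[2.6,-7.5,0,0,0,-0.6,0],[3.1,-9,0,0,0,-0.72,0],[3.6,-10.5,0,0,0,-0.84,0],[4.1,-12,0,0,0,-0.96,0],[4.6,-13.5,0,0,0,-1.08,0],[5.2,-15.2,0,0,0,-1.2,0],[5.8,-17,0,0,0,-1.32,0],[6.25,-18.3,0,0,0,-1.44,0]]'; python3 -m handwheel '[[0,0,3,0,0,-0.12,0],[0,0,6,0,0,-0.25,0],[0,0,8,0,0,-0.25,0],[0,0,8,0,0,-0.25,0],[0,0,8,0,0,-0.25,0],[0,0,8,0,0,-0.25,0]]';python3 -c "
from h import *
rel([.525,.3025,.0250],81)
for n in ('wrist','top'):
  c=bot.camera(n);cv2.imwrite('pics/'+n[0]+'8.png',c['img'])"
```

```text
time_s: 9.58
tool_pos: [0.5241, 0.3031, 0.1711]
tool_rot: [-2.613, -1.742, 0.01]
contact_force: [-0.2, -0.3, -2.1]
grip_width: 0.0271
time_s: 10.08
tool_pos: [0.5251, 0.3025, 0.0951]
tool_rot: [-2.383, -2.047, 0.001]
contact_force: [0.1, -0.6, -1.4]
grip_width: 0.0271
t 10.08 pos [0.5251 0.3025 0.0951] tilt z [-5.e-04 -3.e-04 -1.e+00] xyaw 81.33 q [ 0.429  0.273  1.428 -0.     1.441 -0.99 ] F [ 0.1 -0.6 -1.4] w 0.0271
shift cm [-0.   -0.01  7.01]
turn [-0.     0.     0.006]
turn [-1.000e-03 -1.000e-03 -3.136e+00]
```

View pics/w8.png

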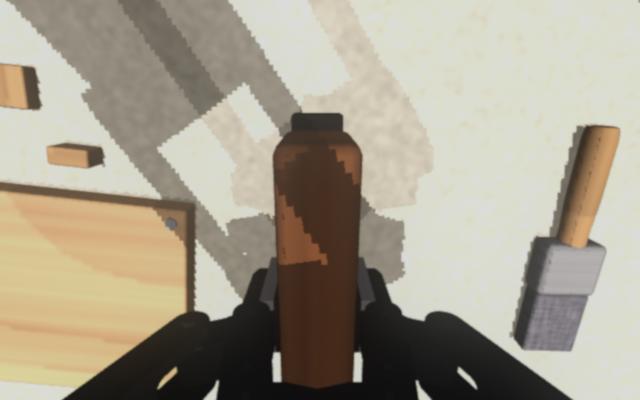

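View pics/t8.png

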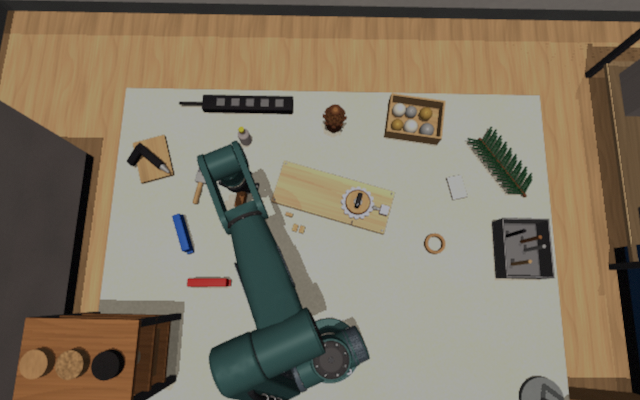

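All three chips lie on the table at about (290,214), (296,228) and (302,229), and the deck is bare. I'll set the scraper down.

```bash
python3 -m handwheel '[[0,0,2.5,0,0,0,0],[0,0,5,0,0,0,0],[0,0,6.5,0,0,0,0],[0,0,6.9,0,0,0,0],[0,0,7.05,0,0,0,0],[0,0,7.05,0,0,0,0],[0,0,7.05,0,0,0,0],[0,0,7.05,0,0,0,1],[0,0,7.05,0,0,0,1],[0,0,7.05,0,0,0,1],[0,0,7.05,0,0,0,1],[0,0,7.05,0,0,0,1]]'; python3 -c "
from h import *
rel([.525,.3025,.175],81)"
```

```text
time_s: 11.18
tool_pos: [0.5254, 0.3027, 0.0253]
tool_rot: [2.382, 2.048, 0.001]
contact_force: [-0.1, 1.1, 0.8]
grip_width: 0.0845
t 11.18 pos [0.5254 0.3027 0.0253] tilt z [ 8.e-04  3.e-04 -1.e+00] xyaw 81.36 q [ 0.429  0.333  1.5   -0.     1.308 -0.991] F [-0.1  1.1  0.8] w 0.0845
shift cm [ -0.02  -0.03 -14.97]
turn [ 0.001 -0.     0.006]
turn [ 1.000e-03  1.000e-03 -3.135e+00]
```

```bash
python3 -m handwheel '[[0,0,-3,0,0,0,1],[0,0,-7,0,0,0,1],[0,0,-11,0,0,0,1],[0,0,-15,0,0,0,1],[-2,0.2,-17,0,0,0,1],[-5,0.5,-17.5,0,0,0.05,1],[-9,0.9,-17.5,0,0,0.115,1],[-13,1.2,-17.5,0,0,0.115,1],[-17,1.6,-17.5,0,0,0.115,1],[-21,2,-17.5,0,0,0.115,1],[-25,2.4,-17.5,0,0,0.115,1],[-29,2.7,-17.5,0,0,0.115,1]]'; python3 -m handwheel '[[-3.5,0.3,0,0,0,0,1],[-6.5,0.6,0,0,0,0,1],[-9,0.9,0,0,0,0,1],[-10.2,1.0,0,0,0,0,1],[-10.2,1.0,0,0,0,0,1],[-10.2,1.0,0,0,0,0,1],[-10.2,1,0,0,0,0,1],[-10.2,1,0,0,0,0,1]]'; python3 -c "
from h import *
rel([.503,-.090,.1],74.6)
for n in ('wrist','top'):
  c=bot.camera(n);cv2.imwrite('pics/'+n[0]+'9.png',c['img'])
rel([.503,-.090,.1],74.6)
print(c['img'].shape)"
```

```text
time_s: 12.18
tool_pos: [0.5078, 0.01, 0.2001]
tool_rot: [2.495, 1.907, 0.001]
contact_force: [1.2, 0.0, -1.1]
grip_width: 0.0856
time_s: 12.85
tool_pos: [0.4914, -0.0878, 0.1998]
tool_rot: [-2.494, -1.91, -0.001]
contact_force: [0.9, 0.8, 0.3]
grip_width: 0.0854
t 12.85 pos [ 0.4914 -0.0878  0.1998] tilt z [ 1.e-04  5.e-04 -1.e+00] xyaw 74.89 q [-2.910e-01 -1.800e-02  1.541e+00  1.000e-03  1.618e+00 -1.598e+00] F [0.9 0.8 0.3] w 0.0854
shift cm [0.08 1.18 9.98]
turn [-0.    -0.001  0.005]
turn [ 1.000e-03 -0.000e+00 -3.136e+00]
t 12.95 pos [ 0.4913 -0.088   0.1998] tilt z [ 0.e+00  2.e-04 -1.e+00] xyaw 74.9 q [-0.291 -0.018  1.541  0.     1.618 -1.598] F [ 0.  -0.6  0.2] w 0.0858
shift cm [0.1  1.18 9.98]
turn [-0.    -0.     0.005]
turn [ 0.    -0.    -3.136]
(400, 640, 3)
```

View pics/w9.png

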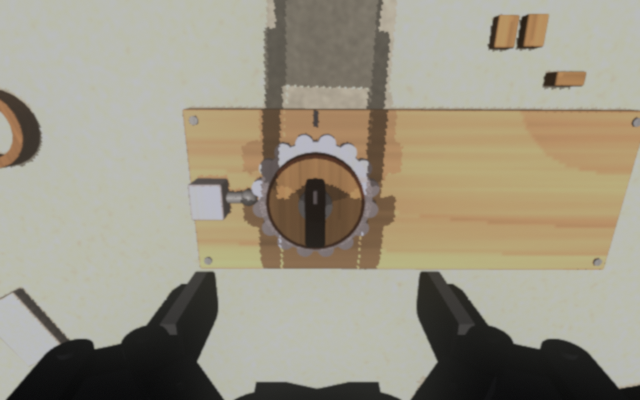

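View pics/t9.png

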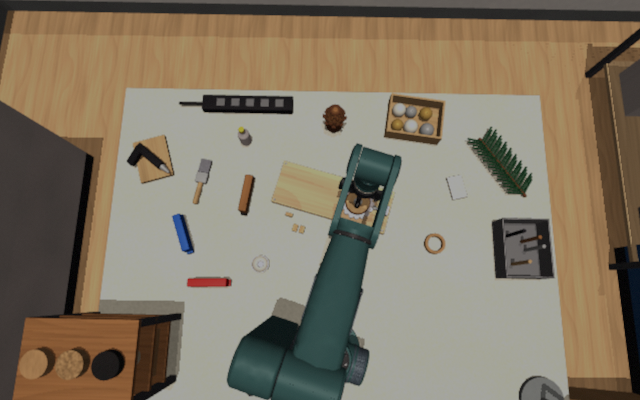

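```bash
python3 - <<'E'
from h import *
s=bot.state();pose=(s['tool_pos'],s['tool_rot']);c=bot.camera('wrist')
print("log",ray(c,(316,200.5),.048,pose).round(4))
A=[ray(c,p,.048,pose) for p in[(267,200.5),(365,200.5),(316,152.5),(316,249)]];print(np.linalg.norm(A[0]-A[1]),np.linalg.norm(A[2]-A[3]))
B=[ray(c,p,.088,pose) for p in[(315.5,180),(315.5,248)]];print("bar",np.mean(B,0).round(4),np.linalg.norm(B[0]-B[1]))
D=np.array([ray(c,p,.02,pose) for p in[(183.5,109),(640,109),(200,269),(606,268)]]);print(D.round(4))
P=D[2]-D[0];print(np.linalg.norm(P),np.degrees(np.arctan2(P[1],P[0])))
E
python3 - <<'E'
import cv2
a=cv2.imread("pics/w9.png")[130:275,240:400]
cv2.imwrite("pics/w9z.png",cv2.resize(a,None,fx=4,fy=4,interpolation=cv2.INTER_CUBIC))
E
```

```text
log [ 0.5017 -0.091   0.048 ]
0.0866318749446558 0.08948921391254112
bar [ 0.5011 -0.0912  0.088 ] 0.05578860894232984
[[ 0.3968 -0.1851  0.02  ]
 [ 0.5029  0.2083  0.02  ]
 [ 0.5503 -0.2285  0.02  ]
 [ 0.6588  0.1773  0.02  ]]
0.15950903584344078 -15.786585099951303
```

View pics/w9z.png

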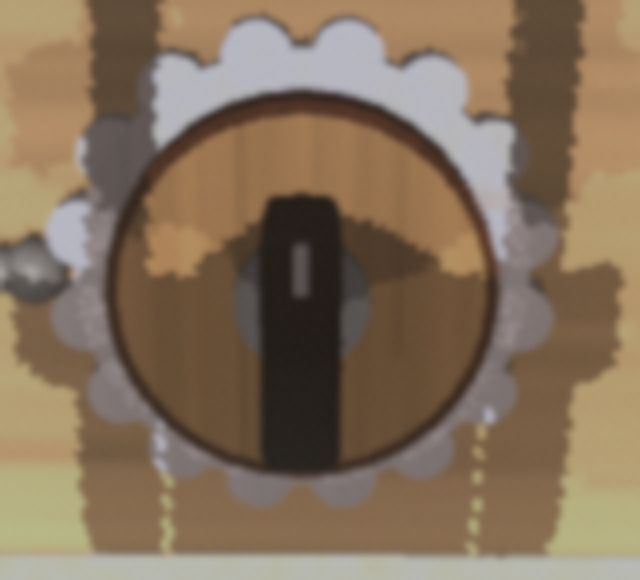

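```bash
python3 -c "
from h import *
rel([.5038,-.0917,.054],74.6)"
```

```text
t 13.0 pos [ 0.4913 -0.0881  0.1998] tilt z [ 1.e-04  1.e-04 -1.e+00] xyaw 74.88 q [-0.291 -0.018  1.541  0.     1.618 -1.598] F [0.  0.1 0.3] w 0.0851
shift cm [-0.02  1.3  14.58]
turn [ 0.    -0.     0.005]
turn [ 0.     0.    -3.137]
```

```bash
python3 -m handwheel '[[0,0.6,3,0,0,0.005,1],[0,1.3,7,0,0,0.005,1],[0,1.3,10.5,0,0,0.005,1],[0,1.3,13,0,0,0.005,1],[0,1.3,14.2,0,0,0.005,1],[0,1.3,14.6,0,0,0.005,1],[0,1.3,14.6,0,0,0.005,1],[0,1.3,14.6,0,0,0.005,1],[0,1.3,14.6,0,0,0.005,1]]'; python3 -c "
from h import *
rel([.5038,-.0917,.054],74.6)
c=bot.camera('wrist');cv2.imwrite('pics/w10.png',c['img'])
rel([.5038,-.0917,.054],74.6)"
```

```text
time_s: 13.75
tool_pos: [0.5054, -0.0931, 0.0563]
tool_rot: [2.498, 1.899, 0.004]
contact_force: [0.2, -1.3, 0.4]
grip_width: 0.0851
t 13.75 pos [ 0.5054 -0.0931  0.0563] tilt z [ 0.0046 -0.0015 -1.    ] xyaw 74.5 q [-0.292  0.108  1.706 -0.     1.323 -1.593] F [ 0.2 -1.3  0.4] w 0.0851
shift cm [ 0.09 -0.2   0.23]
turn [ 0.005  0.    -0.002]
turn [ 0.    -0.008  3.14 ]
t 13.8 pos [ 0.5053 -0.0931  0.0563] tilt z [ 0.0045 -0.0015 -1.    ] xyaw 74.49 q [-0.293  0.108  1.706 -0.     1.323 -1.593] F [-0.4  0.4  0. ] w 0.0853
shift cm [ 0.1  -0.19  0.22]
turn [ 0.005  0.    -0.002]
turn [ 0.    -0.007  3.14 ]
```

View pics/w10.png

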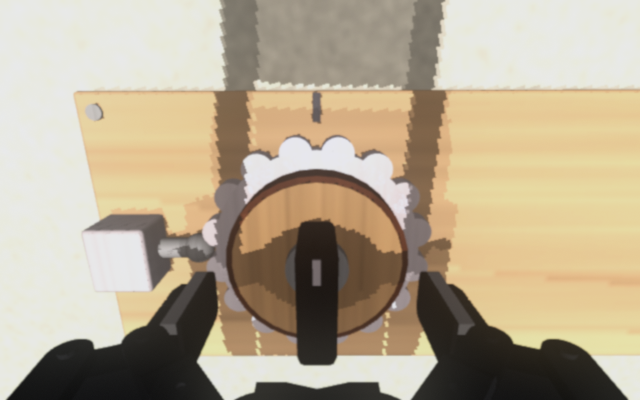

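```bash
python3 -c "
from h import *
s=bot.state();pose=(s['tool_pos'],s['tool_rot']);c=bot.camera('wrist')
e=np.array([.964,-.266,0])
for d in(-.025,0,.025): print(proj(c,np.array([.5038,-.0917,.088])+d*e,pose),proj(c,np.array([.5038,-.0917,.052])+d*e,pose))
rel([.5038,-.0917,.054],74.6)"
```

```text
[318.68524979 253.14148462] [318.23805428 217.39790183]
[318.65329845 314.25207767] [318.23440947 267.43117522]
[318.62502887 368.32090092] [318.2311007  312.85145713]
t 13.85 pos [ 0.5051 -0.0931  0.056 ] tilt z [ 0.004  -0.0013 -1.    ] xyaw 74.49 q [-0.293  0.108  1.706 -0.     1.323 -1.593] F [0.4 0.3 0.7] w 0.0852
shift cm [ 0.1  -0.16  0.2 ]
turn [ 0.004  0.    -0.002]
turn [ 0.    -0.007  3.14 ]
```

```bash
python3 -m handwheel '[[0,0,0,0,0,0,0],[0,0,0,0,0,0,0],[0,0,0,0,0,0,0],[0,0,0,0,0,0,0],[0,0,0,0,0,0,0],[0,0,0,0,0,0,0],[0,0,0,0,0,0,0]]' 90; python3 -c "
from h import *
rel([.5038,-.0917,.054],74.6);print(bot.state()['ft_torque'].round(3))
c=bot.camera('wrist');cv2.imwrite('pics/w11.png',c['img'])"
```

```text
time_s: 14.43
tool_pos: [0.5036, -0.0927, 0.054]
tool_rot: [2.501, 1.902, -0.0]
contact_force: [-0.1, -0.9, 1.5]
grip_width: 0.0148
t 14.43 pos [ 0.5036 -0.0927  0.054 ] tilt z [-2.e-04 -3.e-04 -1.e+00] xyaw 74.5 q [-0.293  0.11   1.709 -0.     1.323 -1.593] F [-0.1 -0.9  1.5] w 0.0148
shift cm [ 0.11 -0.01 -0.  ]
turn [-0.     0.    -0.002]
turn [0.   0.   3.14]
[0.011 0.118 0.099]
```

View pics/w11.png

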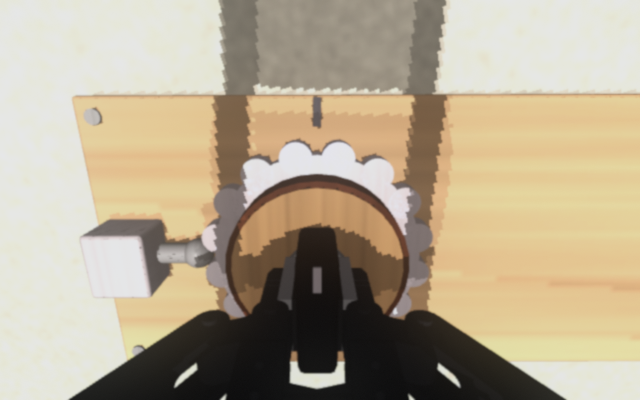

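```bash
cat > f.py <<'E'
from h import *
s=bot.state();T=R.from_rotvec(s["tool_rot"]).as_matrix()
y=np.arctan2(T[1,0],T[0,0]);print("turned",round(np.radians(74.5)-y,4),"F",s["contact_force"].round(1),"M",s["ft_torque"].round(3),"tau6",round(s["joint_torque"][5],3),"w",round(s["grip_width"],4),"t",round(s["time_s"],2),s["tool_pos"].round(4))
E
python3 f.py
python3 -m handwheel '[[0,0,0,0,0,0.06,0],[0,0,0,0,0,0.12,0],[0,0,0,0,0,0.18,0],[0,0,0,0,0,0.2,0],[0,0,0,0,0,0.2,0]]' >/dev/null; python3 f.py
python3 -m handwheel '[[0,0,0,0,0,0.05,0],[0,0,0,0,0,0.1,0],[0,0,0,0,0,0.1,0]]' >/dev/null; python3 f.py
python3 -m handwheel '[[0,0,0,0,0,0.05,0],[0,0,0,0,0,0.09,0],[0,0,0,0,0,0.09,0]]' >/dev/null; python3 f.py
python3 -m handwheel '[[0,0,0,0,0,0.03,0],[0,0,0,0,0,0.06,0],[0,0,0,0,0,0.06,0]]' >/dev/null; python3 f.py
```

```text
turned 0.0 F [-1.2 -0.7  2. ] M [0.006 0.158 0.165] tau6 0.111 w 0.0148 t 14.48 [ 0.5036 -0.0928  0.054 ]
turned 0.1997 F [-0.6  0.5  1.3] M [0.053 0.122 0.136] tau6 0.277 w 0.0149 t 14.9 [ 0.5037 -0.0925  0.054 ]
turned 0.3 F [-1.2  0.6  2.3] M [0.146 0.18  0.098] tau6 0.413 w 0.0148 t 15.15 [ 0.5037 -0.0925  0.0539]
turned 0.3889 F [-0.4  2.4  2.7] M [0.226 0.126 0.03 ] tau6 0.312 w 0.0149 t 15.4 [ 0.5038 -0.0924  0.054 ]
turned 0.4481 F [-0.2  2.6  1.5] M [0.28  0.079 0.148] tau6 0.379 w 0.0149 t 15.65 [ 0.5038 -0.0923  0.054 ]
```

```bash

python3 -m handwheel '[[0,0,0,0,0,0.05,0],[0,0,0,0,0,0.1,0],[0,0,0,0,0,0.1,0]]' >/dev/null; python3 f.py
python3 -m handwheel '[[0,0,0,0,0,0.05,0],[0,0,0,0,0,0.1,0],[0,0,0,0,0,0.1,0]]' >/dev/null; python3 f.py
python3 -m handwheel '[[0,0,0,0,0,0.05,0],[0,0,0,0,0,0.1,0],[0,0,0,0,0,0.13,0],[0,0,0,0,0,0.13,0]]' >/dev/null; python3 f.py
python3 -c "
from h import *
c=bot.camera('wrist');cv2.imwrite('pics/w12.png',c['img'])"
```

```text
turned 0.5486 F [-1.2  1.3  3.5] M [0.37  0.052 0.163] tau6 0.482 w 0.0149 t 15.9 [ 0.5039 -0.0923  0.054 ]
turned 0.6483 F [0.2 4.2 2.7] M [ 0.494 -0.003  0.065] tau6 0.442 w 0.0148 t 16.15 [ 0.504  -0.0922  0.0539]
turned 0.7778 F [1.5 3.4 2.4] M [ 0.611 -0.136  0.114] tau6 0.262 w 0.0148 t 16.48 [ 0.5041 -0.0921  0.0539]
```

View pics/w12.png

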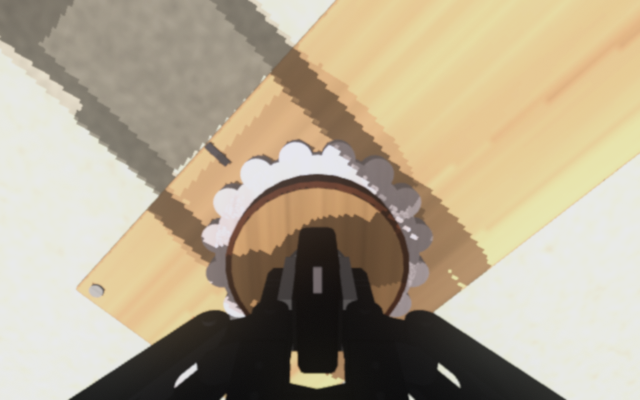

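```bash

python3 -m handwheel '[[0,0,0,0,0,0.05,0],[0,0,0,0,0,0.1,0],[0,0,0,0,0,0.15,0],[0,0,0,0,0,0.15,0]]' >/dev/null; python3 f.py
python3 -m handwheel '[[0,0,0,0,0,0.05,0],[0,0,0,0,0,0.1,0],[0,0,0,0,0,0.15,0],[0,0,0,0,0,0.15,0]]' >/dev/null; python3 f.py
python3 -m handwheel '[[0,0,0,0,0,0.04,0],[0,0,0,0,0,0.07,0],[0,0,0,0,0,0.07,0]]' >/dev/null; python3 f.py
python3 -m handwheel '[[0,0,0,0,0,0.02,0],[0,0,0,0,0,0.02,0]]' >/dev/null; python3 f.py
```

```text
turned 0.9284 F [2.  3.9 1.3] M [ 0.704 -0.179  0.096] tau6 0.492 w 0.015 t 16.87 [ 0.5042 -0.0921  0.054 ]
turned 1.0784 F [1.9 5.2 1.6] M [ 0.788 -0.276  0.131] tau6 0.408 w 0.015 t 17.2 [ 0.5043 -0.092   0.054 ]
turned 1.1478 F [2.4 4.9 0.9] M [ 0.673 -0.305  0.038] tau6 0.257 w 0.015 t 17.45 [ 0.5044 -0.092   0.054 ]
turned 1.1674 F [3.  5.4 1. ] M [ 0.772 -0.321  0.07 ] tau6 0.17 w 0.0149 t 17.62 [ 0.5044 -0.092   0.0539]
```

```bash

python3 -m handwheel '[[0,0,0,0,0,0.01,0],[0,0,0,0,0,0.01,0],[0,0,0,0,0,0.01,0]]' >/dev/null; python3 f.py
python3 -m handwheel '[[0,0,0,0,0,0,0],[0,0,0,0,0,0,0]]' >/dev/null; python3 f.py
python3 -c "
from h import *
s=bot.state();T=R.from_rotvec(s['tool_rot']).as_matrix();print('yaw',np.degrees(np.arctan2(T[1,0],T[0,0])))
for n in('wrist','top','scene'):
  c=bot.camera(n);cv2.imwrite('pics/'+n[0]+'13.png',c['img'])"
```

```text
turned 1.1767 F [2.5 5.3 1.6] M [ 0.766 -0.295  0.125] tau6 0.111 w 0.0152 t 17.87 [ 0.5045 -0.092   0.054 ]
turned 1.1767 F [2.9 4.6 2. ] M [ 0.737 -0.352  0.099] tau6 0.107 w 0.015 t 18.03 [ 0.5044 -0.092   0.054 ]
yaw 7.079067342053192
```

View pics/w13.png

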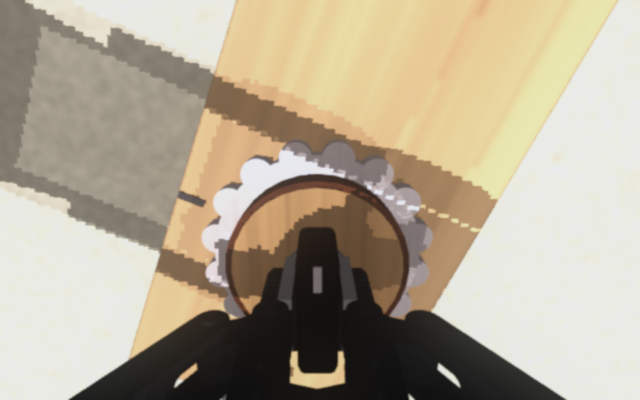

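View pics/t13.png

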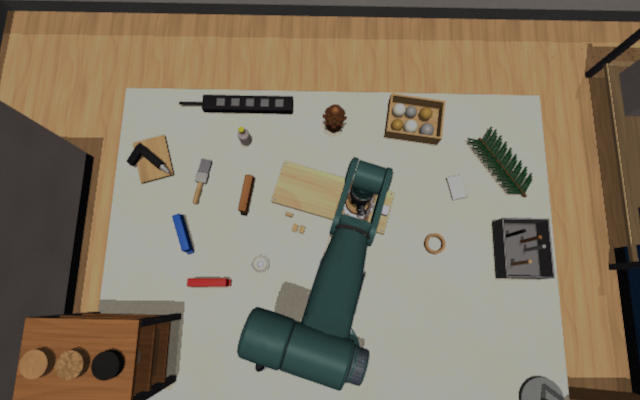

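View pics/s13.png

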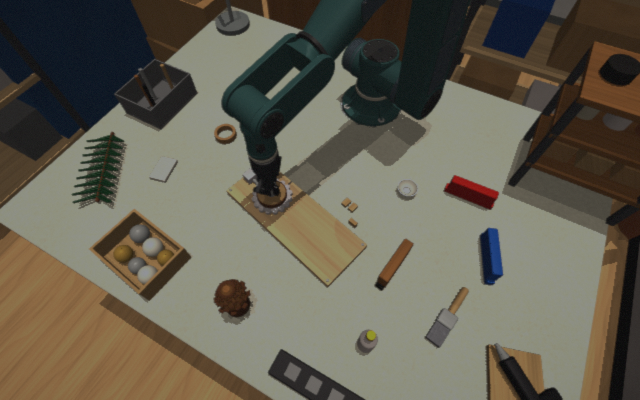

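```bash

python3 -m handwheel '[[0,0,0,0,0,0.008,0],[0,0,0,0,0,0.008,0],[0,0,0,0,0,0.008,0]]' >/dev/null; python3 f.py
python3 -m handwheel '[[0,0,0,0,0,0.008,0],[0,0,0,0,0,0.008,0],[0,0,0,0,0,0.008,0]]' >/dev/null; python3 f.py
```

```text
turned 1.1844 F [2.2 5.2 1.5] M [ 0.696 -0.303  0.231] tau6 0.223 w 0.0148 t 18.43 [ 0.5045 -0.092   0.0539]
turned 1.1923 F [2.8 5.2 0.3] M [ 0.777 -0.379  0.227] tau6 0.22 w 0.0147 t 18.68 [ 0.5045 -0.092   0.054 ]
```

The torque leap (0.11 to 0.22 N m) puts the third stop at about 1.18 rad, so I'll ease back onto it.

```bash

python3 -m handwheel '[[0,0,0,0,0,-0.013,0],[0,0,0,0,0,-0.013,0],[0,0,0,0,0,-0.013,0],[0,0,0,0,0,-0.013,0]]' >/dev/null; python3 f.py
python3 -m handwheel '[[0,0,0,0,0,0,0],[0,0,0,0,0,0,0],[0,0,0,0,0,0,0],[0,0,0,0,0,0,0],[0,0,0,0,0,0,0],[0,0,0,0,0,0,0]]' >/dev/null; python3 f.py
python3 -c "
from h import *
c=bot.camera('wrist');cv2.imwrite('pics/w14.png',c['img'][180:400,200:440])"
```

```text
turned 1.1795 F [3.  4.9 2. ] M [ 0.731 -0.312  0.202] tau6 0.176 w 0.0149 t 19.02 [ 0.5045 -0.092   0.054 ]
turned 1.1795 F [3.2 5.8 1. ] M [ 0.8   -0.386  0.199] tau6 0.176 w 0.0149 t 19.52 [ 0.5045 -0.092   0.054 ]
```

View pics/w14.png

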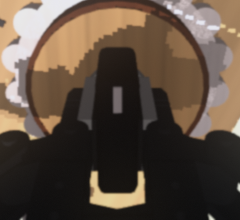

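The bar stands upright between the pads, so it hasn't slipped, and the reading is steady at 1.18 rad. I'm handing in.

```bash
python3 -c "
from plant import bot
print(bot.finish_job())"
```

```text
the job is handed in; nothing more can be done
None
```

The job is done and handed in at about 19.6 s: the chips are swept off, the scraper is down, and the knob is held in the third stop.

- **Chips:** I swept all three off the deck's front edge with the scraper in one pass. The top and scene cameras show the deck bare and the chips on the table in front of it. The force rose briefly to about 17 N at the deck edge, probably a chip caught under the rubber. It was gone once I moved farther out and lifted.
- **Scraper:** It stands on the table where it was at the start.
- **Knob:** I gripped it at 73 mm with 90 N and turned it clockwise.
  - **Counting the clicks:** The torque readings dipped near the first two stops, but they were too coarse there to show those clicks on their own. So I counted stops one and two by angle.
  - **Third stop:** It showed clearly, with the torque leaping from about 0.11 to 0.22 N m at 1.184 rad. I went 0.014 rad beyond 1.178 (to 1.192) to confirm it, then eased back.
  - **Hold:** The tool stayed steady at 1.1795 rad, with no slip visible in the wrist view.
- **Other things on the table:** In the last overhead picture they are where they were at the start.

**Checks that disagreed:**
- The top and scene cameras differed by about 5 mm, so I used wrist-camera measurements for the grasps.
- The wrist moment readings were noisy, by roughly 0.05 N m.
- After easing back, the torque settled at 0.18 N m, not the 0.11 seen just before the stop. The knob may therefore sit a hair on the far side of the stop, within a few thousandths of a radian.

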